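# Pack the sample totes and stack them

### The arm

A 6-joint arm with a two-finger parallel gripper is mounted at the origin on the work surface. World frame = base frame: x ahead of the robot, y to its left, z up, the work surface at z = 0. Lengths are in mm, angles in rad, forces in N, time in s.
With the tool pointing down it reaches from about 225 to 875 mm from the base axis. Payload 3.4 kg.
Tool frame: the origin (TCP) lies at the very end of the fingers, on their centre line; the grasp point (between the pads) lies 19 mm behind it (env.pinch_z is the x of the grasp point in the tool frame, in mm); x points along the fingers, y is the direction in which the jaws open and shut, and the axes are right-handed (so a half turn about x gives the same grasp; the last joint's range is limited). The gripper opens to 85 mm and grips with 20 to 120 N. Pads are 22 mm wide; open, the fingers measure 114 mm over their backs; the gripper's body (76 mm by 85 mm) begins 54 mm behind the grasp point. The pads swing forward as they close: fully open they stand 13 mm farther back than shut.
Start: joints at [-0.121, 0.276, 1.505, -0, 1.361, -0.121], TCP at [575.033, -0.009, 231.328] pointing down, gripper open.
Joint ranges: [-2.89, 2.89], [-0.75, 2.08], [0.22, 2.7], [-1.18, 4.32], [0.11, 2.71], [-2.7, 2.7]. Speed limits (rad/s): [2.57, 2.57, 3.14, 3.14, 3.14, 3.14].

### API

Orientations are given as a unit quaternion [w, x, y, z].
In Python, from cell import telemetry, read_camera, env, finder gives the robot as it stands. The module is installed in compiled form; this text tells all that it offers.
- The arm moves only by the tool servo_tool, never from a script. Its argument "moves" is a list of rows, each a list of 7 numbers: the finger opening in mm, from 0 to 85.4, then the shift along the tool's x, y, z in units of 50 mm (1.0 is 50 mm), then the turn, a rotation vector about the tool's x, y, z in units of 8 degrees (1.0 is 8 degrees). In form: [[jaw, dx, dy, dz, ax, ay, az], ...]. A call has 1 to 20 rows; each row is the pose to reach, as a shift and turn from the pose commanded when the call began, along the tool's axes at that moment; what a row does not reach only later rows make up. A row lasts 1/8 s, in which the tool goes at most 62.5 mm and 10.7 degrees, less where a joint would pass 70% of its speed; a pose out of reach is approached as far as the arm can. A call with a gripper value outside its range is refused whole. The fingers move at their own pace and stop on an object; "squeeze" is the grip in N (left out, the last holds). Time passes only in rows, so rows that repeat a pose let the fingers close. It gives the time, the measured TCP pose, the force and the opening at its end, in the units of the state.
- telemetry.sense(): the state, without advancing time (a new reading comes with each control period).
- read_camera(name): name is "scene" or "side" or "wrist"; returns a dict with "image" (384x512x3 uint8, red, green, blue), "range_z" (384x512 float32, mm along the optical axis (not along the pixel's ray), 0 where there is no reading), "intrinsics" (3x3 intrinsics, pixels), "k1" (the pictures are not rectified: a ray, as slopes to the right and down, at radius r is drawn at 1 + k1 r^2 times it, then the intrinsics apply), "R" (3x3) and "t" (3): a world point X has camera coordinates R X + t. Camera axes: x right, y down, z forward; pixel columns grow to the right and rows downward; lengths in mm; the calibration is good to about 2 mm. A picture is of the moment at which its call begins.
- env.job_done(): hands the job in, once; it reports no verdict.
Trained networks look in the newest picture that a camera, given by its name, has taken for a name from the list of things; names that differ only in an ending like _2 or _b are one class to them, and where a whole thing is asked for, a point or a joint stands for the part that bears it (a point fixed in the world has none). Each returns a list of dicts, best first, with "conf" (0 to 1); they miss things now and then, are a little off and sometimes report something else, mostly with a low value. They report only what shows in the picture. A call takes as long as a camera call.
- finder.search_frame(name, camera): "point" ([x, y, z] in mm, in world coordinates, good to about 4 mm: the middle of the surface that is visible of it).
The state is a dict: "clock": time; "joint_pos": joint angles; "joint_velocities": joint speeds; "tau": joint torques, N m; "position": TCP position; "tcp_rot": TCP orientation; "wrist_force": force on the tool from outside, world axes, zero at the start; "moment": the same for the moment, N m; "gripper_width": finger opening in mm.
Only numpy, scipy, OpenCV 4.12 (cv2) and the standard library are available. Lean on these libraries where they do the work, as an engineer would, in place of code of your own. Each camera call takes 0.05 s, during which the arm holds its last target.

### The job

Lift the upper of the two nested totes out and set it down upright on the clear mat, then stand the small jar upright on the floor of the tote that was underneath. Next set the first tote squarely on top of that one, turned end for end so that it stands on its feet above the jar instead of nesting, and last lay the small 24-well block flat on the floor of the upper tote. Set things down rather than dropping them, and leave everything else where it is.

Things in the scene. Friction and masses are not known exactly. Their poses are not given: they have to be found in the camera images.
- lower_tote: Lower of two alike grey stack-nest totes: open box 185 (x) x 156 (y) x 84 mm high, 0.2 kg; origin at the centre of its underside, z up, x roughly away from the robot (within 0.5 rad). Walls and floor 3 mm; floor inside 142 x 86 mm, walls widening upwards to 165 x 107 mm at the rim. Both long sides bulge out in hollow pilasters at x = +58 and x = -20 mm (same on both sides).
- upper_tote: The other tote, the same part, origin and axes alike. At the start it is nested in lower_tote the same way round, 36 mm higher, with 2 mm play; it comes straight up (clear after 50 mm). Turned by 180 degrees it does not nest but stands with its pilasters' feet on the other's rim ledges, its underside 70 mm above the other's underside.
- upper_front (a point): Top edge, middle, of the upper tote's end grip at its +x end: 87.5 mm from its centre, 84 mm above its underside. A grip is an upright slab 10 mm thick (along x), 90 mm wide (y), 28 mm high: pinch it from above across the 10 mm, about 28 mm deep, one finger inside the tote, firmly (60 N or more, the far end sags). This is the end with the nearer pilasters.
- upper_rear (a point): The same point of the like grip at the upper tote's -x end. Inside each end wall is a small shoulder 31 mm below the top edge. When the totes are stacked this end lies over the lower tote's front.
- lower_front (a point): The same point of the lower tote's grip at its +x end. When stacked, the upper base reaches 8 mm into this tote's mouth with about 4 mm play across and 7 mm along, leaving 67 mm clear height inside; the upper feet rest on the flat ledges of the long sides (78 mm high, a raised bead 6 mm higher outside them).
- jar: The small jar: clear, empty, 54 mm across and 54 mm high, 0.06 kg, its 15 mm high white ribbed lid (55 mm across) screwed on, upright; origin at the centre of its underside. Grip across the diameter from above. In a tote, fingers have room to open only along the tote's length.
- well_block: The small 24-well block (4 rows of 6), frosted plastic, 68 mm (x) x 46 mm (y) x 44 mm high, 0.07 kg; origin at the centre of its underside, z up. Grip across the 46 mm from above. It fits flat in a tote either way round; in there, fingers have room to open only along the tote's length.
- mat: dark grey bench mat lying flat, fixed, 300 mm (x) x 240 mm (y), 3 mm thick, nothing on it; origin at the centre of its underside. It lies to the robot's left (+y) of the totes, with room for one tote.
- wide_jar: a wide squat clear jar, 82 mm across and 48 mm high with a 16 mm white lid, standing among the things to pack; origin at the centre of its underside. Leave it where it is.
- wide_jar_far: a second wide jar like wide_jar, beyond the mat. Leave it.
- big_plate: the large 96-well block, 128 x 86 x 42 mm, beyond the totes; origin at the centre of its underside. Leave it.
- beaker: an open plastic beaker, 72 mm across and 85 mm high; origin at the centre of its underside. Leave it.
- pipette: a small plastic transfer pipette, 163 mm long and 13 mm high, lying between robot and totes; origin under its middle. Leave it.
- scoop: a steel spoon, 160 mm long, lying at the right; origin under its middle. Leave it.
- dropper: an amber dropper bottle, 38 mm across and 75 mm high; origin at the centre of its underside. Leave it.

How it is judged (in metres and radians):
On the way, in this order (a step that is already met when the one before it is completed fails the run):
1. the upper tote is out of the nest and stands upright on the mat, let go (height (world z) of upper_tote below 0.012 m and angle between upper_tote's own z axis and vertical below 0.06 rad and horizontal distance between upper_tote and mat below 0.12 m and contact force between the fingers and upper_tote below 0.3 N), for 0.2 s.
2. the jar stands upright on the floor of the lower tote, let go (x of jar in the frame of lower_tote between -0.055 and 0.055 m and y of jar in the frame of lower_tote between -0.03 and 0.03 m and z of jar in the frame of lower_tote between -0.003 and 0.009 m and angle between jar's own z axis and vertical below 0.12 rad and contact force between the fingers and jar below 0.3 N), for 0.2 s.
3. the upper tote stands on the lower one, turned end for end, on its feet, let go (x of upper_tote in the frame of lower_tote between -0.012 and 0.012 m and y of upper_tote in the frame of lower_tote between -0.01 and 0.01 m and z of upper_tote in the frame of lower_tote between 0.067 and 0.073 m and angle between the x axis of upper_tote and the x axis of lower_tote, either way round below 0.09 rad and angle between upper_tote's own z axis and vertical below 0.03 rad and x of upper_front in the frame of lower_tote below -0.05 m and x of jar in the frame of lower_tote between -0.055 and 0.055 m and y of jar in the frame of lower_tote between -0.03 and 0.03 m and z of jar in the frame of lower_tote between -0.003 and 0.009 m and angle between jar's own z axis and vertical below 0.12 rad and contact force between the fingers and upper_tote below 0.3 N), for 0.2 s.
4. the 24-well block lies flat on the floor of the upper tote, let go (x of well_block in the frame of upper_tote between -0.035 and 0.035 m and y of well_block in the frame of upper_tote between -0.035 and 0.035 m and z of well_block in the frame of upper_tote between -0.003 and 0.009 m and angle between well_block's own z axis and vertical below 0.12 rad and contact force between the fingers and well_block below 0.3 N), for 0.2 s.
At the end, for the whole second after the job is handed in: Lower tote upright on the table, jar upright on its floor, upper tote turned 180 degrees on it (70 mm higher +-3 mm, within 12 mm along and 10 mm across, 0.09 rad), 24-well block flat on the upper tote's floor, all at rest (height (world z) of lower_tote below 0.004 m and angle between lower_tote's own z axis and vertical below 0.04 rad and x of jar in the frame of lower_tote between -0.055 and 0.055 m and y of jar in the frame of lower_tote between -0.03 and 0.03 m and z of jar in the frame of lower_tote between -0.003 and 0.009 m and angle between each of jar, well_block's own z axis and vertical below 0.12 rad and x of upper_tote in the frame of lower_tote between -0.012 and 0.012 m and y of upper_tote in the frame of lower_tote between -0.01 and 0.01 m and z of upper_tote in the frame of lower_tote between 0.067 and 0.073 m and angle between the x axis of upper_tote and the x axis of lower_tote, either way round below 0.09 rad and angle between upper_tote's own z axis and vertical below 0.03 rad and x of upper_front in the frame of lower_tote below -0.05 m and x of well_block in the frame of upper_tote between -0.035 and 0.035 m and y of well_block in the frame of upper_tote between -0.035 and 0.035 m and z of well_block in the frame of upper_tote between -0.003 and 0.009 m and linear speed of each of lower_tote, upper_tote, jar, well_block below 0.02 m/s); the robot touches nothing.
It fails at once if the upper tote, the jar or the well block is dropped or thrown: moves faster than 0.6 m/s (a fall of about 20 mm) while the fingers do not touch it ((contact force between the fingers and upper_tote below 0.05 N and linear speed of upper_tote above 0.6 m/s) or (contact force between the fingers and jar below 0.05 N and linear speed of jar above 0.6 m/s) or (contact force between the fingers and well_block below 0.05 N and linear speed of well_block above 0.6 m/s)).
It fails at once if a bystander is moved by more than 40 mm (distance of any of wide_jar, wide_jar_far, big_plate, beaker, pipette, scoop, dropper from where it was at the start of the episode above 0.04 m).
It also fails if it takes over 72 s, if anything falls off the work surface, if the arm or the gripper's body presses on something with over 40 N, if the wrist force passes 120 N, or if a joint passes its speed limit or range.

## Working session

There is one attempt and no reset: what is moved stays moved. The work goes in short steps, Python scripts to look and compute and a tool call to move; the robot and the scene stay as the last step left them, time stands still between calls to the robot, and variables do not carry over. Pictures are saved under pics/ and viewed, and the job is handed in when it is done.

Besides the shell and the picture viewer there is one more tool, called after "Request:" by a JSON object that holds its "api" and its "payload", one argument or row to a line. servo_tool: Moves the arm, as the interface text tells. Its arguments: {"type":"object","properties":{"moves":{"type":"array"},"squeeze":{"type":"number"}},"required":["moves"]}

```bash
ls; mkdir -p pics
cat > h.py <<'E'
import numpy as np, cv2
from cell import telemetry, read_camera, env, finder
from scipy.spatial.transform import Rotation as Ro
def rot(q): return Ro.from_quat([q[1],q[2],q[3],q[0]])
def save(c,n): cv2.imwrite('pics/'+n+'.png',c['image'][:,:,::-1])
def world(c):
    d=c['range_z']; h,w=d.shape
    u,v=np.meshgrid(np.arange(w),np.arange(h))
    K=np.array(c['intrinsics'],float)
    k=float(c['k1'])
    x=(u-K[0,2])/K[0,0]; y=(v-K[1,2])/K[1,1]
    X,Y=x.copy(),y.copy()
    for _ in range(8):
        s=1+k*(X*X+Y*Y); X=x/s; Y=y/s
    P=np.stack([X*d,Y*d,d],-1)
    W=(P-np.array(c['t']))@np.array(c['R'])
    W[d<=0]=np.nan
    return W
def proj(c,X):
    K=np.array(c['intrinsics'],float); p=np.array(c['R'])@np.array(X,float)+np.array(c['t'])
    a=p[:2]/p[2]; a=a*(1+float(c['k1'])*(a@a)); return K[0,0]*a[0]+K[0,2],K[1,1]*a[1]+K[1,2]
E
python3 - <<'E'
from h import *
s=telemetry.sense(); print({k:np.round(v,3) for k,v in s.items()}, env.pinch_z)
for n in ['scene','side','wrist']:
    c=read_camera(n); save(c,n+'0'); print(n,np.round(-np.array(c['R']).T@np.array(c['t'])),np.round(c['R'],2).tolist(), np.round(c['intrinsics'],1).tolist(),c['k1'])
    for t in ['lower_tote','upper_tote','upper_front','upper_rear','lower_front','jar','well_block','mat','wide_jar','wide_jar_far','big_plate','beaker','pipette','scoop','dropper']:
        r=finder.search_frame(t,n)
        print(t,[(np.round(q['point']).tolist(),round(q['conf'],2)) for q in r[:3]])
E
```

```text
pics
{'clock': np.float64(0.0), 'joint_pos': array([-0.121,  0.277,  1.506, -0.   ,  1.361, -0.121]), 'joint_velocities': array([ 0.002, -0.   , -0.002,  0.002, -0.001, -0.001]), 'tau': array([ 1.0000e-03, -4.1677e+01, -2.4581e+01, -0.0000e+00,  1.1000e-02,
        0.0000e+00]), 'position': array([5.74468e+02, 7.20000e-02, 2.30453e+02]), 'tcp_rot': array([ 0.5  ,  0.5  ,  0.501, -0.5  ]), 'wrist_force': array([-0.738, -0.059, -0.143]), 'moment': array([ 0.013, -0.018, -0.017]), 'gripper_width': np.float64(85.191)} -18.700000000000003
scene [ 867. -578. 1035.] [[0.86, 0.51, 0.01], [0.44, -0.72, -0.54], [-0.27, 0.47, -0.84]] [[384.3, 0.0, 249.0], [0.0, 384.3, 194.2], [0.0, 0.0, 1.0]] -0.06544825103409155
lower_tote [([627.0, 27.0, 71.0], 0.59)]
upper_tote [([598.0, 105.0, 88.0], 0.8)]
upper_front [([596.0, 103.0, 89.0], 0.83)]
upper_rear [([596.0, 105.0, 88.0], 0.93), ([627.0, 26.0, 69.0], 0.69)]
lower_front []
jar [([575.0, -261.0, 55.0], 0.96)]
well_block [([409.0, -256.0, 43.0], 0.75)]
mat [([554.0, 389.0, 4.0], 0.79)]
wide_jar [([512.0, -389.0, 43.0], 0.78), ([597.0, 105.0, 88.0], 
[... 1042 characters left out ...]
)]
dropper [([368.0, -417.0, 43.0], 0.77)]
wrist [575.  81. 373.] [[1.0, -0.0, -0.0], [0.0, -0.95, 0.32], [-0.0, -0.32, -0.95]] [[326.7, 0.0, 252.4], [0.0, 326.7, 198.5], [0.0, 0.0, 1.0]] -0.05564888099823901
lower_tote []
upper_tote [([596.0, 84.0, 78.0], 0.77)]
upper_front [([595.0, 83.0, 78.0], 0.61)]
upper_rear [([598.0, 90.0, 75.0], 0.97), ([434.0, -248.0, 14.0], 0.6)]
lower_front []
jar [([568.0, -232.0, 39.0], 0.67)]
well_block [([431.0, -246.0, 15.0], 0.64)]
mat []
wide_jar []
wide_jar_far []
big_plate [([782.0, 20.0, 40.0], 0.59)]
beaker [([702.0, -312.0, 6.0], 0.46)]
pipette [([403.0, -63.0, 11.0], 0.72)]
scoop []
dropper [([431.0, -246.0, 15.0], 0.73), ([781.0, 20.0, 44.0], 0.73)]
```

View pics/scene0.png

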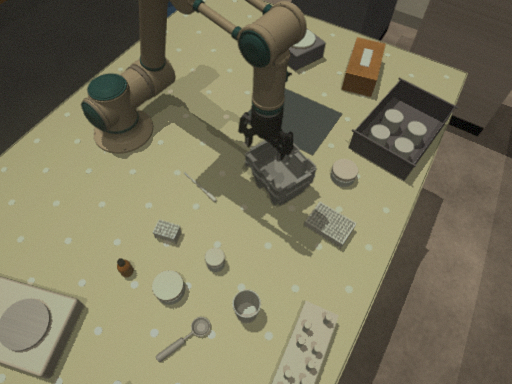

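View pics/side0.png

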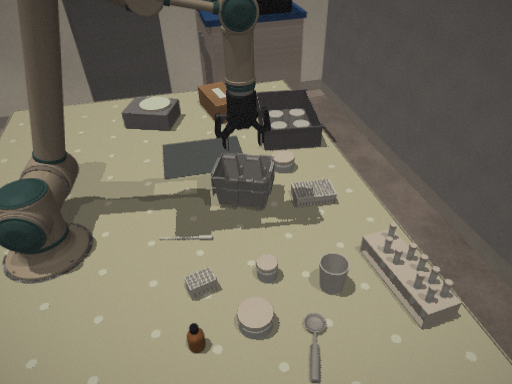

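View pics/wrist0.png

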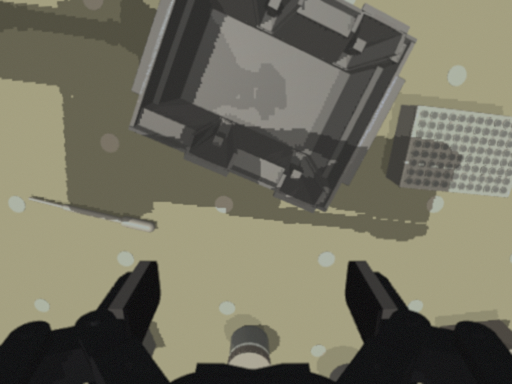

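Run:
```python
from h import *
s=telemetry.sense(); print(rot(s['tcp_rot']).as_matrix().round(2).tolist(), s['clock'])
c=read_camera('wrist'); W=world(c)
c2=read_camera('scene'); W2=world(c2)
m=(abs(W[...,2]-120)<6)&(abs(W[...,0]-590)<160)
print(m.sum(), W[m].mean(0))
r=cv2.minAreaRect(W[m][:,:2].astype(np.float32)); print(r)
# mat
im=c2['image'].astype(int); 
z=W2[...,2]; mm=(abs(z-3)<5)&(im.max(-1)<90)&(abs(W2[...,0]-530)<220)&(W2[...,1]>200)&(W2[...,1]<560)
mm=cv2.morphologyEx(mm.astype(np.uint8),cv2.MORPH_OPEN,np.ones((3,3)))
n,l,st,ce=cv2.connectedComponentsWithStats(mm); k=1+np.argmax(st[1:,4]); print(st[k],cv2.minAreaRect(W2[l==k][:,:2].astype(np.float32)))
print(im[110,310],im[60,300])
```

```text
[[0.0, 1.0, -0.0], [-0.0, -0.0, -1.0], [-1.0, 0.0, 0.0]] 2.4
7916 [594.33925918  71.53942909 118.41335079]
((586.467529296875, 86.2726058959961), (155.8594970703125, 185.48760986328125), 66.46280670166016)
[ 282   90   59   61 1815] ((518.505859375, 376.28076171875), (227.1732940673828, 243.0579071044922), 88.3047103881836)
[71 76 70] [51 48 45]
```

Request:
{"api": "servo_tool", "payload": {
  "moves": [
    [85,-0.6,0.12,-0.8,1.4,0,0],
    [85,-1.2,0.24,-1.6,2.94,0,0],
    [85,-1.2,0.24,-1.6,2.94,0,0],
    [85,-1.2,0.24,-1.6,2.94,0,0],
    [85,-1.2,0.24,-1.6,2.94,0,0]
  ]
}}

```text
clock: 3.12
position: [586.3, 79.1, 290.1]
tcp_rot: [-0.387, -0.591, -0.388, 0.592]
wrist_force: [-0.0, 0.1, -0.0]
gripper_width: 84.9
```

Run:
```python
from h import *
s=telemetry.sense(); print(s['position'].round(1), s['clock'],s['joint_pos'].round(2))
c=read_camera('wrist'); save(c,'w1'); W=world(c)
for lo,hi in [(110,126),(115,123)]:
    m=(W[...,2]>lo)&(W[...,2]<hi)&(abs(W[...,0]-590)<160)
    mm=cv2.morphologyEx(m.astype(np.uint8),cv2.MORPH_OPEN,np.ones((3,3)))
    print(m.sum(), np.median(W[m][:,2]),cv2.minAreaRect(W[mm>0][:,:2].astype(np.float32)))
np.save('w1.npy',W)
c=read_camera('side'); save(c,'s1'); W2=world(c); np.save('s1.npy',W2)
im=c['image'].astype(int)
z=W2[...,2]; mm=(abs(z-3)<6)&(im.max(-1)<85)&(abs(W2[...,0]-530)<220)&(W2[...,1]>200)&(W2[...,1]<560)
mm=cv2.morphologyEx(mm.astype(np.uint8),cv2.MORPH_OPEN,np.ones((3,3)))
n,l,st,ce=cv2.connectedComponentsWithStats(mm); k=1+np.argmax(st[1:,4]); print(st[k],cv2.minAreaRect(W2[l==k][:,:2].astype(np.float32)))
```

```text
[586.3  79.1 290.1] 3.125 [ 0.02  0.28  1.36 -0.    1.51  0.43]
8147 118.09044849817603 ((585.9269409179688, 85.62983703613281), (155.56634521484375, 185.33494567871094), 66.51525115966797)
4995 119.2304076738314 ((585.9269409179688, 85.62983703613281), (155.56634521484375, 185.33494567871094), 66.51525115966797)
[ 163  137   78   42 2030] ((490.16534423828125, 370.125732421875), (236.86260986328125, 295.4068908691406), 88.0071792602539)
```

View pics/w1.png

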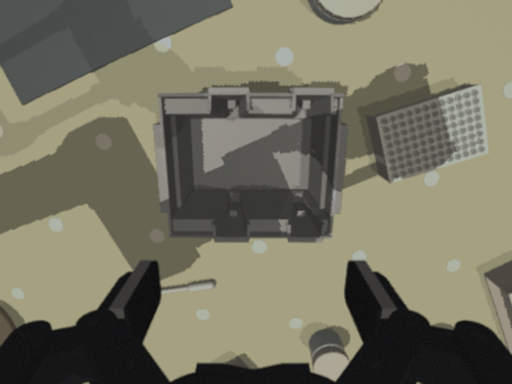

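View pics/s1.png

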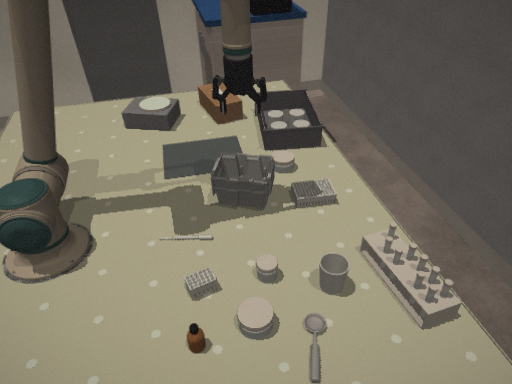

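Request:
{"api": "servo_tool", "payload": {
  "moves": [
    [50,0.5,-0.9,-0.06,0,0,0],
    [50,1.2,-1.81,-0.12,0,0,0],
    [50,2.2,-1.81,-0.12,0,0,0],
    [50,3.0,-1.81,-0.12,0,0,0],
    [50,3.6,-1.81,-0.12,0,0,0],
    [50,3.94,-1.81,-0.12,0,0,0],
    [50,3.94,-1.81,-0.12,0,0,0]
  ],
  "squeeze": 90
}}

```text
clock: 4.1
position: [505.1, 120.9, 92.8]
tcp_rot: [-0.387, -0.59, -0.388, 0.593]
wrist_force: [0.4, 0.5, 0.3]
gripper_width: 49.9
```

Run:
```python
from h import *
s=telemetry.sense(); print(s['position'].round(1), s['clock'],s['wrist_force'].round(1),s['joint_pos'].round(2))
c=read_camera('wrist'); save(c,'w2')
```

```text
[505.1 120.9  92.8] 4.1 [0.4 0.5 0.3] [ 0.1   0.31  1.83 -0.    1.    0.51]
```

View pics/w2.png

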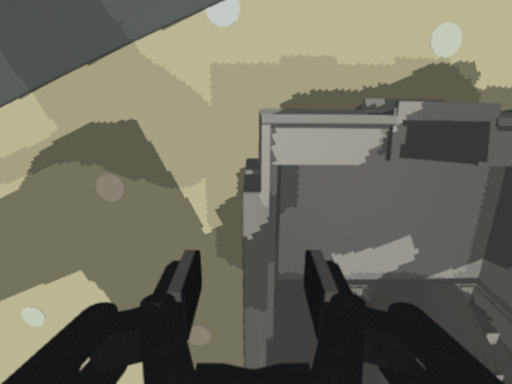

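Request:
{"api": "servo_tool", "payload": {
  "moves": [
    [0,0,0,0,0,0,0],
    [0,0,0,0,0,0,0],
    [0,0,0,0,0,0,0],
    [0,0,0,0,0,0,0],
    [0,0,0,0,0,0,0],
    [0,0,0,0,0,0,0]
  ],
  "squeeze": 100
}}

```text
clock: 4.9
position: [506.8, 121.7, 95.3]
tcp_rot: [0.388, 0.592, 0.387, -0.591]
wrist_force: [-1.8, 0.4, 5.9]
gripper_width: 7.9
```

Request:
{"api": "servo_tool", "payload": {
  "moves": [
    [0,-0.1,0,0,0,0,0],
    [0,-0.3,0,0,0,0,0],
    [0,-0.6,0,0,0,0,0],
    [0,-0.9,0,0,0,0,0],
    [0,-1.2,0,0,0,0,0],
    [0,-1.6,0,0,0,0,0],
    [0,-1.8,0,0,0,0,0],
    [0,-1.8,0,0,0,0,0]
  ]
}}

```text
clock: 5.9
position: [507.0, 121.7, 185.3]
tcp_rot: [0.388, 0.592, 0.387, -0.591]
wrist_force: [-0.5, 0.4, -4.5]
gripper_width: 8.1
```

Run:
```python
from h import *
s=telemetry.sense(); print(s['position'].round(1), s['clock'],s['wrist_force'].round(1),s['gripper_width'])
c=read_camera('side'); save(c,'s3')
c=read_camera('wrist'); save(c,'w3')
```

```text
[507.  121.7 185.3] 5.9 [-0.5  0.4 -4.5] 8.139779715952395
```

View pics/s3.png

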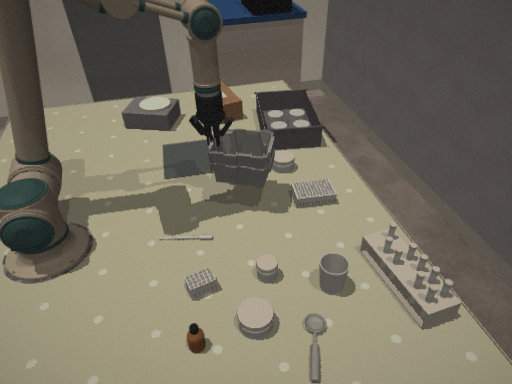

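View pics/w3.png

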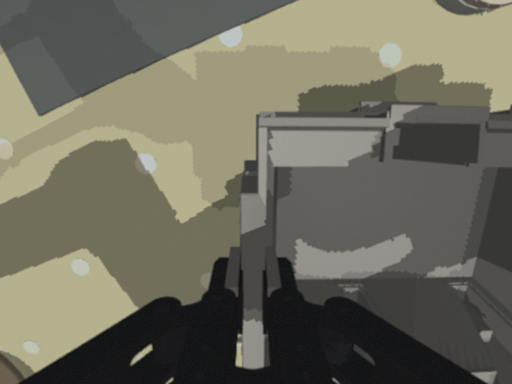

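Run:
```python
import cv2
a=cv2.imread('pics/s3.png'); cv2.imwrite('pics/s3z.png',cv2.resize(a[90:220,140:330],None,fx=4,fy=4,interpolation=cv2.INTER_CUBIC))
```

```text
(no output)
```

View pics/s3z.png

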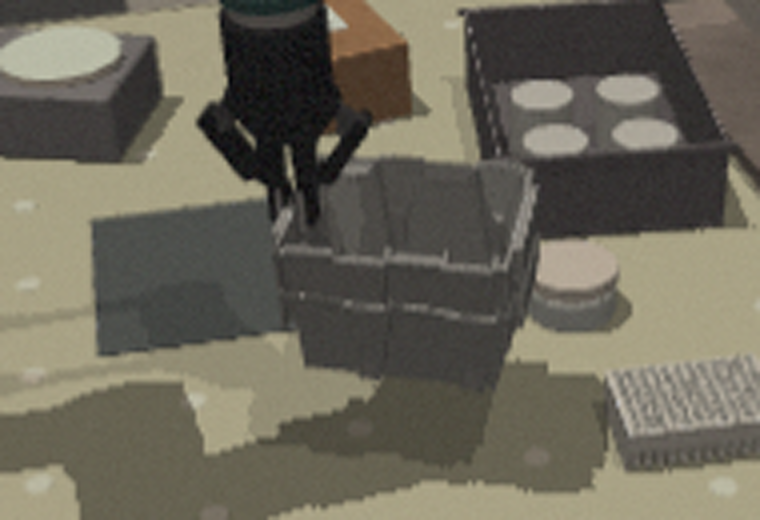

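```bash
cat >> h.py <<'E'
def tilt(c,pts,rad=4):
    W=world(c)
def toframe(P,s):
    return rot(s['tcp_rot']).inv().apply(P-s['position'])
E
python3 - <<'E'
from h import *
s=telemetry.sense()
c=read_camera('wrist'); W=world(c)
for (v,u) in [(118,275),(118,320),(118,380),(110,420),(110,480),(111,500),(180,254),(200,254),(230,254),(145,300),(145,350),(255,320),(255,400),(220,350),(220,440)]:
    p=W[v-1:v+2,u-1:u+2].reshape(-1,3); p=np.nanmedian(p,0); t=toframe(p,s); print((v,u),p.round(1),t.round(1))
E
```

```text
(118, 275) [541.7 184.6 207.7] [-23.9   7.6 -72.1]
(118, 320) [556.5 178.  207.1] [-23.3  23.8 -71.9]
(118, 380) [576.5 169.5 207. ] [-23.2  45.5 -72.1]
(110, 420) [590.7 166.7 206.6] [-22.8  59.7 -75.2]
(110, 480) [611.3 158.4 206.8] [-23.1  81.9 -75.8]
(111, 500) [652.7 137.  155.7] [ 28.1 128.5 -72.7]
(180, 254) [524.  162.1 188.5] [ -4.6   0.4 -44.4]
(200, 254) [522.7 159.5 207.5] [-23.6   0.2 -41.5]
(230, 254) [517.9 148.2 207.8] [-24.    0.3 -29.2]
(145, 300) [547.  170.9 201.6] [-17.8  17.9 -61.7]
(145, 350) [564.5 163.3 201. ] [-17.2  37.  -61.6]
(255, 320) [537.8  79.9 126.7] [57.1 45.9 25.4]
(255, 400) [589.   56.7 125.8] [ 58.  102.   26.3]
(220, 350) [564.9  95.9 126.1] [57.7 64.3 -0. ]
(220, 440) [621.2  71.  125.7] [ 58.1 125.9   0.3]
```

Request:
{"api": "servo_tool", "payload": {
  "moves": [
    [0,0.6,0,0,0,0,0],
    [0,1.2,0,0,0,0,0],
    [0,1.6,0,0,0,0,0.05],
    [0,1.8,0,0,0,0,0.1],
    [0,1.8,0,0,0,0,0.1]
  ]
}}

```text
clock: 6.68
position: [505.1, 121.7, 94.8]
tcp_rot: [0.391, 0.593, 0.384, -0.589]
wrist_force: [-4.3, -0.6, 4.5]
gripper_width: 8.6
```

Request:
{"api": "servo_tool", "payload": {
  "moves": [
    [0,0,0,0.06,0,0,0.1],
    [0,-0.02,0,-0.06,0,0,0.2],
    [0,-0.06,0.04,0.06,0,0,0],
    [0,-0.12,-0.04,-0.06,0,0,0.2],
    [0,-0.18,0.04,0.04,0.1,0,0],
    [0,-0.24,-0.04,-0.04,-0.1,0,0.2],
    [0,-0.3,0,0,0,0,0.1],
    [0,-0.4,0,0,0,0,0.1],
    [0,-0.4,0,0,0,0,0.1]
  ]
}}

```text
clock: 7.8
position: [506.7, 121.8, 114.9]
tcp_rot: [0.396, 0.597, 0.379, -0.585]
wrist_force: [0.2, -0.5, -4.0]
gripper_width: 8.7
```

Run:
```python
from h import *
s=telemetry.sense(); print(s['position'].round(1), s['clock'],s['wrist_force'].round(1),s['gripper_width'])
import cv2
c=read_camera('side'); a=c['image'][:,:,::-1]
cv2.imwrite('pics/s4z.png',cv2.resize(a[100:230,170:330],None,fx=4,fy=4,interpolation=cv2.INTER_CUBIC))
```

```text
[506.7 121.8 114.9] 7.8 [ 0.2 -0.5 -4. ] 8.71252440720582
```

View pics/s4z.png

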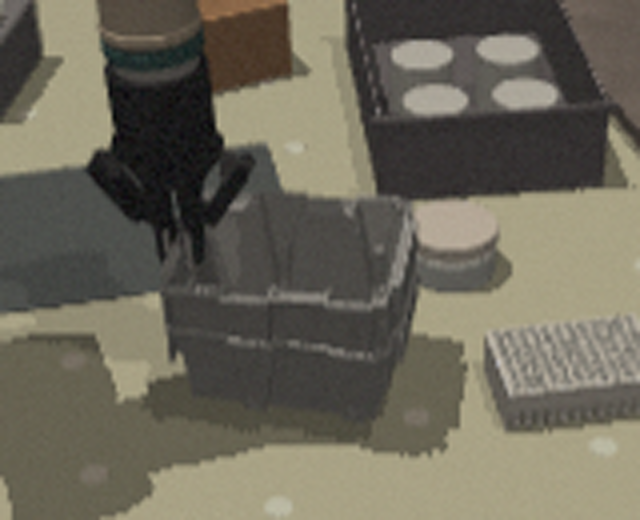

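Run:
```python
from h import *
s=telemetry.sense()
print(rot(s['tcp_rot']).as_matrix().round(3).tolist())
c=read_camera('wrist'); save(c,'w4');W=world(c)
def fit(m):
    p=W[m]; p=p[~np.isnan(p[:,2])]
    A=np.c_[p[:,:2]-p[:,:2].mean(0),np.ones(len(p))]; x=np.linalg.lstsq(A,p[:,2],rcond=None)[0]
    r=p[:,2]-A@x; k=abs(r)<1.5; x=np.linalg.lstsq(A[k],p[k,2],rcond=None)[0]
    ex=np.array([.917,-.398]);ey=np.array([.398,.917]); print(p.mean(0).round(1),'slope ex,ey',(x[:2]@ex).round(4),(x[:2]@ey).round(4),k.sum(),len(p))
f=np.zeros(W.shape[:2],bool); f[200:270,320:460]=1; f&=(W[...,2]>40)&(W[...,2]<75); fit(f)
g=np.zeros(W.shape[:2],bool); g[100:130,270:500]=1; 
zz=W[...,2]; print(np.nanpercentile(zz[g],[5,50,90,99]))
g&=zz>np.nanpercentile(zz[g],99)-6; fit(g)
```

```text
[[0.026, 0.917, -0.399], [-0.011, -0.399, -0.917], [-1.0, 0.029, -0.0]]
[588.6  74.1  59.6] slope ex,ey 0.0213 0.0004 9611 9749
[ -1.30511574 136.2058823  140.34412228 141.29795455]
[582.3 167.6 139.4] slope ex,ey 0.0192 0.0599 3151 3533
```

View pics/w4.png

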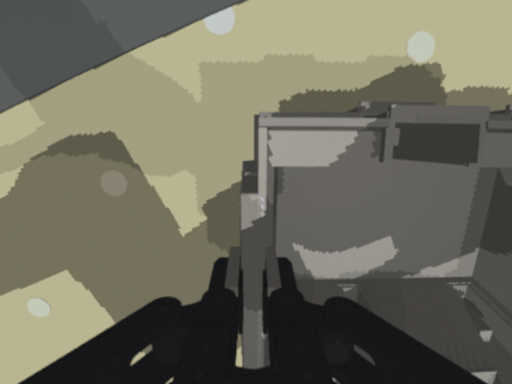

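Request:
{"api": "servo_tool", "payload": {
  "moves": [
    [0,-0.8,0,0,0,0,-0.12],
    [0,-1.6,0,0,0,0,-0.12],
    [0,-1.6,0,0,0,0,-0.12],
    [0,-0.4,0,0,0,0,-0.12],
    [0,0.1,0,0,0,0,-0.12],
    [0,-0.4,0,0,0,0,-0.12],
    [0,0.1,0,0,0,0,-0.12],
    [0,-0.4,0,0,0,0,-0.12],
    [0,0.1,0,0,0,0,-0.12],
    [0,0,0,0,0,0,-0.12],
    [0,0,0,0,0,0,-0.12]
  ],
  "squeeze": 110
}}

```text
clock: 9.28
position: [506.2, 121.7, 114.3]
tcp_rot: [0.391, 0.594, 0.384, -0.589]
wrist_force: [0.9, -0.1, -1.8]
gripper_width: 7.8
```

Request:
{"api": "servo_tool", "payload": {
  "moves": [
    [0,-0.3,0,0,0,0,0],
    [0,-0.7,0,0,0,0,0],
    [0,-1.2,0,0,0,0,0],
    [0,-1.7,0,0,0,0,0],
    [0,-1.7,0,0,0,0,0]
  ]
}}

```text
clock: 9.9
position: [507.2, 122.4, 202.4]
tcp_rot: [0.392, 0.596, 0.383, -0.587]
wrist_force: [-0.1, 0.4, -3.2]
gripper_width: 7.5
```

Run:
```python
from h import *
s=telemetry.sense(); print(s['position'].round(1), s['clock'],s['wrist_force'].round(1),s['gripper_width'],s['joint_pos'].round(2))
import cv2
c=read_camera('side'); a=c['image'][:,:,::-1]
cv2.imwrite('pics/s5z.png',cv2.resize(a[90:240,150:350],None,fx=4,fy=4,interpolation=cv2.INTER_CUBIC))
```

```text
[507.2 122.4 202.4] 9.9 [-0.1  0.4 -3.2] 7.511265732523129 [ 0.11  0.21  1.68 -0.01  1.24  0.52]
```

View pics/s5z.png

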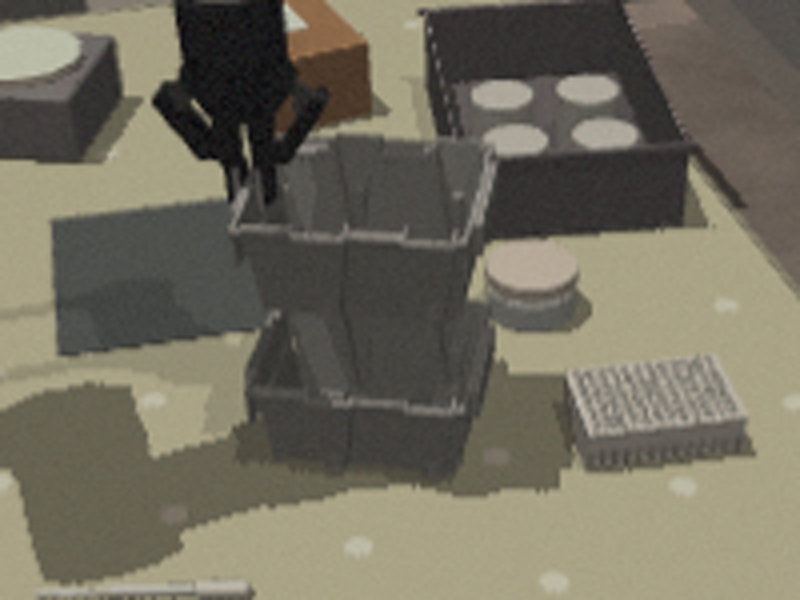

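Request:
{"api": "servo_tool", "payload": {
  "moves": [
    [0,0,-0.4,-0.5,0,0,0],
    [0,0,-1.1,-1.3,0,0,0],
    [0,0,-1.8,-2.2,0,0,0],
    [0,0.2,-2.6,-3.1,0,0,0],
    [0,0.6,-3.3,-3.9,0,0,0],
    [0,1.2,-3.8,-4.5,0,0,0],
    [0,1.8,-3.89,-4.59,0,0,0],
    [0,2.2,-3.89,-4.59,0,0,0],
    [0,2.3,-3.89,-4.59,0,0,0],
    [0,2.3,-3.89,-4.59,0,0,0]
  ]
}}

```text
clock: 11.2
position: [419.7, 409.4, 81.8]
tcp_rot: [0.391, 0.593, 0.384, -0.59]
wrist_force: [0.2, 0.2, -1.8]
gripper_width: 8.2
```

Run:
```python
from h import *
s=telemetry.sense(); print(s['position'].round(1), s['clock'],s['wrist_force'].round(1),s['gripper_width'],s['joint_pos'].round(2))
print(rot(s['tcp_rot']).as_matrix().round(3).tolist())
c=read_camera('wrist'); save(c,'w6');W=world(c)
def fit(m):
    p=W[m]; p=p[~np.isnan(p[:,2])]
    A=np.c_[p[:,:2]-p[:,:2].mean(0),np.ones(len(p))]; x=np.linalg.lstsq(A,p[:,2],rcond=None)[0]
    r=p[:,2]-A@x; k=abs(r)<1.5; x=np.linalg.lstsq(A[k],p[k,2],rcond=None)[0]
    ex=np.array([.917,-.398]);ey=np.array([.398,.917]); print(p.mean(0).round(1),'slope ex,ey',(x[:2]@ex).round(4),(x[:2]@ey).round(4),k.sum(),len(p))
z=np.nanmedian(W[210:260,330:440,2]);print(z)
f=np.zeros(W.shape[:2],bool); f[200:270,320:460]=1; f&=abs(W[...,2]-z)<8; fit(f)
```

```text
[419.7 409.4  81.8] 11.2 [ 0.2  0.2 -1.8] 8.213704747241866 [ 0.66  0.41  1.7  -0.01  1.03  1.08]
[[0.01, 0.917, -0.399], [-0.005, -0.399, -0.917], [-1.0, 0.011, 0.001]]
25.1820875201238
[500.8 362.2  25.2] slope ex,ey 0.0059 -0.0011 9653 9767
```

View pics/w6.png

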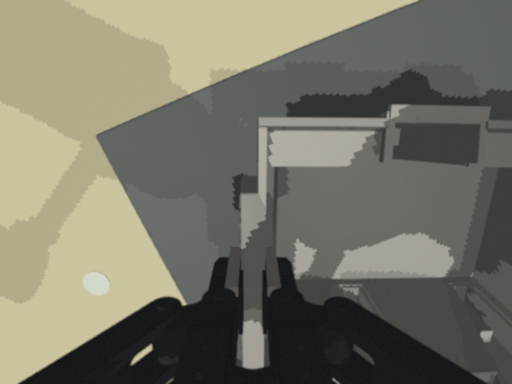

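Request:
{"api": "servo_tool", "payload": {
  "moves": [
    [0,0.2,0,0,0,0,0],
    [0,0.32,0,0,0,0,0],
    [0,0.36,0,0,0,0,0],
    [0,0.38,0,0,0,0,0],
    [0,0.4,0,0,0,0,0]
  ]
}}

```text
clock: 11.88
position: [420.1, 409.7, 62.3]
tcp_rot: [0.391, 0.594, 0.384, -0.589]
wrist_force: [-0.4, -0.5, 1.4]
gripper_width: 8.0
```

Request:
{"api": "servo_tool", "payload": {
  "moves": [
    [20,0,0,0,0,0,0],
    [40,0,0,0,0,0,0],
    [50,0,0,0,0,0,0],
    [50,0,0,0,0,0,0],
    [50,-0.5,0,0,0,0,-0.08],
    [50,-1.4,0,0,0,0,-0.08],
    [50,-2.4,0,0,0,0,-0.08]
  ]
}}

```text
clock: 12.75
position: [418.4, 409.7, 182.8]
tcp_rot: [-0.388, -0.591, -0.388, 0.592]
wrist_force: [0.7, 0.2, -0.6]
gripper_width: 50.2
```

Run:
```python
from h import *
s=telemetry.sense(); print(s['position'].round(1), s['clock'],s['wrist_force'].round(1),s['gripper_width'],s['joint_pos'].round(2))
print(rot(s['tcp_rot']).as_matrix().round(3).tolist())
for cn in ['wrist','side','scene']:
    c=read_camera(cn); save(c,cn+'7');W=world(c); np.save(cn+'7.npy',W)
for t in ['jar','well_block','lower_tote']:
  for cn in ['side','scene']:
    print(t,cn,[(np.round(q['point'],1).tolist(),round(q['conf'],2)) for q in finder.search_frame(t,cn)[:2]])
```

```text
[418.4 409.7 182.8] 12.75 [ 0.7  0.2 -0.6] 50.19636252832144 [ 0.66  0.32  1.56 -0.    1.26  1.07]
[[-0.001, 0.917, -0.399], [-0.001, -0.399, -0.917], [-1.0, -0.001, 0.001]]
jar side [([569.5, -271.8, 46.0], 0.71)]
jar scene [([572.2, -263.3, 55.1], 0.74), ([762.7, 202.7, 48.7], 0.73)]
well_block side [([398.5, -265.5, 43.4], 0.94)]
well_block scene [([407.6, -260.8, 39.2], 0.67)]
lower_tote side [([581.9, 114.7, 54.3], 0.58), ([619.9, -470.7, 10.5], 0.17)]
lower_tote scene [([579.7, 107.6, 54.0], 0.73)]
```

View pics/wrist7.png

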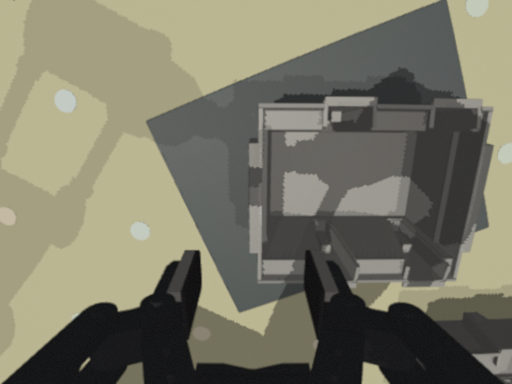

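View pics/scene7.png

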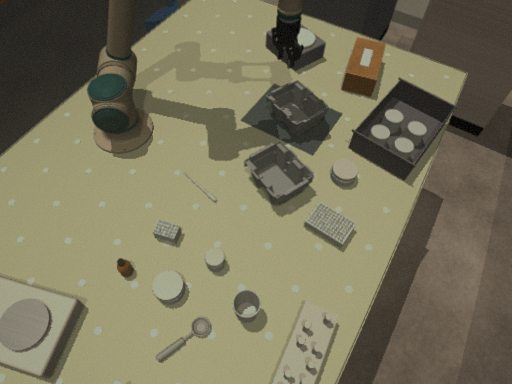

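Run:
```python
from h import *
for cn in ['side','scene']:
    W=np.load(cn+'7.npy'); d=np.hypot(W[...,0]-571,W[...,1]+267)
    m=(W[...,2]>49)&(W[...,2]<65)&(d<60); print(cn,m.sum(),cv2.minEnclosingCircle(W[m][:,:2].astype(np.float32)),np.median(W[m][:,2]), W[m].mean(0))
    d=np.hypot(W[...,0]-404,W[...,1]+263)
    m=(W[...,2]>38)&(W[...,2]<52)&(d<70); print(cn,m.sum(),cv2.minAreaRect(W[m][:,:2].astype(np.float32)),np.median(W[m][:,2]))
    d=np.hypot(W[...,0]-586,W[...,1]-86)
    m=(W[...,2]>75)&(W[...,2]<92)&(d<140); print(cn,m.sum(),cv2.minAreaRect(W[m][:,:2].astype(np.float32)),np.median(W[m][:,2]))
W=np.load('wrist7.npy'); m=(W[...,2]>80)&(W[...,2]<95)&(W[...,1]>260)&(abs(W[...,0]-500)<130); print(cv2.minAreaRect(W[m][:,:2].astype(np.float32)),np.median(W[m][:,2]))
```

```text
side 310 ((569.509033203125, -254.82345581054688), 28.194013595581055) 53.533701832857275 [ 569.57297138 -255.70614219   53.47616541]
side 411 ((398.305419921875, -251.8614501953125), (68.07725524902344, 47.77452087402344), 12.972673416137695) 42.54671166404591
side 621 ((585.2738037109375, 86.20342254638672), (162.24359130859375, 186.78598022460938), 64.23469543457031) 82.38959964500297
scene 268 ((573.2425537109375, -254.70286560058594), 27.434066772460938) 52.529548617179955 [ 573.03257002 -255.34834044   52.59883643]
scene 314 ((400.4268493652344, -252.6263427734375), (68.79661560058594, 45.914710998535156), 12.303062438964844) 41.79988744891263
scene 661 ((584.425537109375, 82.29637145996094), (155.02108764648438, 186.87245178222656), 66.6837158203125) 80.33045079307085
((500.10406494140625, 373.6868896484375), (155.82237243652344, 185.8502655029297), 66.5081558227539) 85.58969442740553
```

Request:
{"api": "servo_tool", "payload": {
  "moves": [
    [85,-0.2,0.3,0.4,0,0,0],
    [85,-0.4,0.9,1.2,0,0,0],
    [85,-0.5,1.6,2.2,0,0,0],
    [85,-0.5,2.3,3.2,0,0,0],
    [85,-0.5,3.0,4.1,0,0,0],
    [85,-0.5,3.7,5.0,0,0,0],
    [85,-0.5,4.4,6.0,0,0,0],
    [85,-0.5,5.1,6.9,0,0,0],
    [85,-0.5,5.8,7.9,0,0,0],
    [85,-0.5,6.5,8.8,0,0,0],
    [85,-0.5,7.2,9.7,0,0,0],
    [85,-0.5,7.8,10.6,0,0,0],
    [85,-0.5,8.1,10.97,0,0,0],
    [85,-0.5,8.1,10.97,0,0,0],
    [85,-0.5,8.1,10.97,0,0,0]
  ]
}}

```text
clock: 15.08
position: [570.7, -252.7, 206.7]
tcp_rot: [-0.387, -0.591, -0.389, 0.591]
wrist_force: [0.2, -0.3, 1.0]
gripper_width: 85.1
```

Run:
```python
from h import *
s=telemetry.sense(); print(s['position'].round(1), s['clock'],s['gripper_width'],s['joint_pos'].round(2))
c=read_camera('wrist'); save(c,'w8');W=world(c)
d=np.hypot(W[...,0]-571,W[...,1]+257)
m=(W[...,2]>48)&(W[...,2]<65)&(d<60); p=W[m]; print(m.sum(),cv2.minEnclosingCircle(p[:,:2].astype(np.float32)),np.median(p[:,2]),(p.max(0)+p.min(0))/2,p.max(0)-p.min(0))
print([toframe(np.array([x,y,54]),s).round(1) for x,y in [cv2.minEnclosingCircle(p[:,:2].astype(np.float32))[0]]])
```

```text
[ 570.7 -252.7  206.7] 15.075 85.0763913752235 [-0.53  0.36  1.43  0.    1.34 -0.12]
2601 ((570.6387939453125, -253.3422088623047), 28.189176559448242) 53.13403296035846 [ 570.6177566  -253.43074013   51.88532337] [55.20835446 56.08210029  7.61676787]
[array([152.7,   0.5,   0.8])]
```

View pics/w8.png

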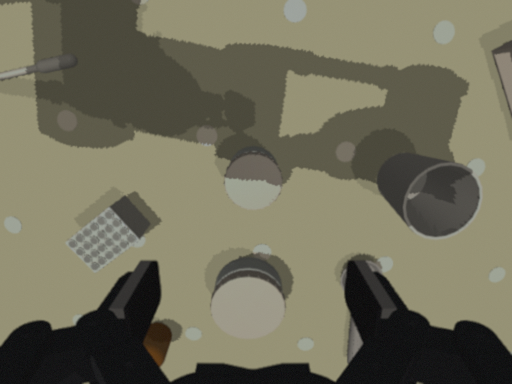

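Request:
{"api": "servo_tool", "payload": {
  "moves": [
    [85,1.0,0.01,0.02,0,0,0],
    [85,2.0,0.01,0.02,0,0,0],
    [85,3.0,0.01,0.02,0,0,0],
    [85,3.6,0.01,0.02,0,0,0],
    [85,3.8,0.01,0.02,0,0,0],
    [85,3.8,0.01,0.02,0,0,0],
    [45,3.8,0.01,0.02,0,0,0],
    [45,3.8,0.01,0.02,0,0,0],
    [45,3.8,0.01,0.02,0,0,0],
    [45,3.8,0.01,0.02,0,0,0]
  ],
  "squeeze": 35
}}

```text
clock: 16.38
position: [572.3, -256.1, 19.0]
tcp_rot: [0.388, 0.592, 0.387, -0.591]
wrist_force: [0.0, 1.7, 6.7]
gripper_width: 53.3
```

Request:
{"api": "servo_tool", "payload": {
  "moves": [
    [45,-0.3,0,0,0,0,0],
    [45,-1.0,0,0,0,0,0],
    [45,-2.0,0,-0.2,0,0,0],
    [45,-2.8,-0.3,-0.9,0,0,0],
    [45,-3.4,-0.7,-1.8,0,0,0],
    [45,-3.6,-1.1,-2.8,0,0,0],
    [45,-3.6,-1.5,-3.9,0,0,0],
    [45,-3.6,-1.9,-4.9,0,0,0],
    [45,-3.6,-2.3,-5.9,0,0,0],
    [45,-3.6,-2.48,-6.36,0,0,0],
    [45,-3.6,-2.48,-6.36,0,0,0],
    [45,-3.6,-2.48,-6.36,0,0,0]
  ]
}}

```text
clock: 17.88
position: [584.4, 84.7, 197.6]
tcp_rot: [-0.388, -0.591, -0.387, 0.591]
wrist_force: [0.2, -0.4, 0.2]
gripper_width: 53.3
```

Run:
```python
from h import *
s=telemetry.sense(); print(s['position'].round(1), s['clock'],s['gripper_width'],s['wrist_force'].round(1),s['joint_pos'].round(2))
c=read_camera('wrist'); save(c,'w9');W=world(c);np.save('w9.npy',W)
d=np.hypot(W[...,0]-585,W[...,1]-85)
m=(W[...,2]>76)&(W[...,2]<92)&(d<140); m=cv2.morphologyEx(m.astype(np.uint8),cv2.MORPH_OPEN,np.ones((3,3)))>0
p=W[m]; r=cv2.minAreaRect(p[:,:2].astype(np.float32)); print(m.sum(),r,np.median(p[:,2]))
print(toframe(np.array([r[0][0],r[0][1],3]),s))
```

```text
[584.4  84.7 197.6] 17.875 53.29852710406171 [ 0.2 -0.4  0.2] [ 0.03  0.32  1.53 -0.    1.29  0.44]
8044 ((584.8469848632812, 87.73228454589844), (149.42323303222656, 184.9820556640625), 66.80767059326172) 82.63245720699445
[194.60229336  -1.02348244  -3.10617831]
```

View pics/w9.png

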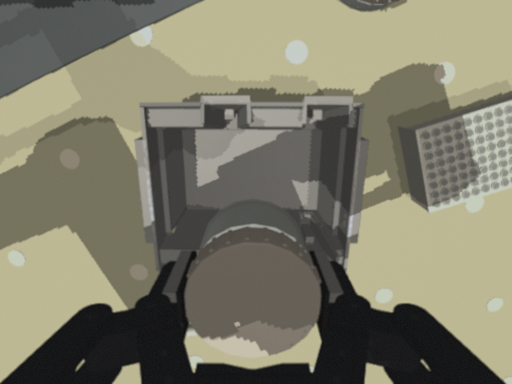

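Request:
{"api": "servo_tool", "payload": {
  "moves": [
    [45,1.0,0,0,0,0,0],
    [45,2.0,0,0,0,0,0],
    [45,2.8,0,0,0,0,0],
    [45,3.3,0,0,0,0,0],
    [45,3.46,0,0,0,0,0],
    [45,3.5,0,0,0,0,0],
    [45,3.5,0,0,0,0,0]
  ]
}}

```text
clock: 18.8
position: [585.5, 85.1, 23.2]
tcp_rot: [0.388, 0.592, 0.387, -0.591]
wrist_force: [0.7, -0.2, -0.3]
gripper_width: 53.0
```

Request:
{"api": "servo_tool", "payload": {
  "moves": [
    [45,0.03,0,0,0,0,0],
    [60,0.03,0,0,0,0,0],
    [72,0.03,0,0,0,0,0],
    [72,0.03,0,0,0,0,0],
    [72,-0.6,0,0,0,0,0],
    [72,-1.6,0,0,0,0,0],
    [72,-2.8,0,0,0,0,0],
    [72,-4.0,0,0,0,0,0],
    [72,-4.4,0,0,0,0,0],
    [72,-4.4,0,0,0,0,0]
  ]
}}

```text
clock: 20.05
position: [585.4, 85.6, 244.1]
tcp_rot: [0.388, 0.593, 0.387, -0.59]
wrist_force: [0.7, 1.1, -0.2]
gripper_width: 72.1
```

Run:
```python
from h import *
s=telemetry.sense(); print(s['position'].round(1), s['clock'],s['gripper_width'],s['wrist_force'].round(1),s['joint_pos'].round(2))
c=read_camera('wrist'); save(c,'w10');W=world(c);np.save('w10.npy',W)
d=np.hypot(W[...,0]-585,W[...,1]-85)
m=(W[...,2]>72)&(W[...,2]<92)&(d<140); m=cv2.morphologyEx(m.astype(np.uint8),cv2.MORPH_OPEN,np.ones((3,3)))>0
p=W[m]; r=cv2.minAreaRect(p[:,:2].astype(np.float32)); print(m.sum(),r,np.median(p[:,2]))
m=(W[...,2]>50)&(W[...,2]<66)&(np.hypot(W[...,0]-585,W[...,1]-85)<32); q=W[m]; jc=cv2.minEnclosingCircle(q[:,:2].astype(np.float32)); print(jc, np.percentile(q[:,2],[5,50,95]))
print('jar in tool',toframe(np.array([*jc[0],55]),s),toframe(np.array([*r[0],84]),s))
```

```text
[585.4  85.6 244.1] 20.05 72.08471539419605 [ 0.7  1.1 -0.2] [ 0.03  0.29  1.45 -0.    1.4   0.44]
8789 ((583.04248046875, 85.07307434082031), (155.6010284423828, 185.40191650390625), 66.5586929321289) 81.76856962710649
((586.1566772460938, 87.06437683105469), 28.289134979248047) [54.94574096 56.28378893 57.47015542]
jar in tool [189.13466879  -0.63387508  -1.34870599] [160.12087314  -2.57780397   1.66531285]
```

View pics/w10.png

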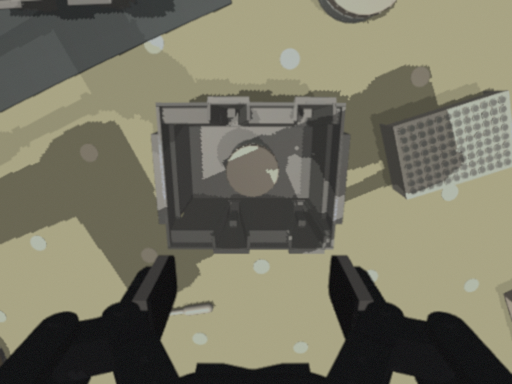

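Request:
{"api": "servo_tool", "payload": {
  "moves": [
    [60,0,-0.1,-0.2,-1.2,0,0],
    [60,0,-0.2,-0.5,-2.4,0,0],
    [60,0,-0.35,-0.8,-3.6,0,0],
    [60,0,-0.5,-1.1,-4.8,0,0],
    [60,0,-0.65,-1.4,-6.0,0,0],
    [60,0,-0.8,-1.7,-7.2,0,0],
    [60,0,-0.95,-2.0,-8.4,0,0],
    [60,0,-1.1,-2.3,-9.6,0,0],
    [60,0,-1.2,-2.6,-10.8,0,0],
    [60,0,-1.3,-2.9,-12.0,0,0],
    [60,0,-1.45,-3.2,-13.2,0,0],
    [60,0,-1.6,-3.5,-14.4,0,0],
    [60,0,-1.75,-3.8,-15.6,0,0],
    [60,0,-1.9,-4.1,-16.8,0,0],
    [60,0,-2.0,-4.4,-18.0,0,0],
    [60,0,-2.11,-4.6,-19.2,0,0],
    [60,0,-2.11,-4.6,-20.4,0,0],
    [60,0,-2.11,-4.6,-21.5,0,0],
    [60,0,-2.11,-4.6,-22.45,0,0],
    [60,0,-2.11,-4.6,-22.45,0,0]
  ]
}}

```text
clock: 22.6
position: [578.6, 338.1, 239.5]
tcp_rot: [0.591, -0.385, 0.595, 0.385]
wrist_force: [0.5, 0.4, 0.4]
gripper_width: 59.6
```

Run:
```python
from h import *
s=telemetry.sense(); print(s['position'].round(1), s['clock'],s['gripper_width'],s['wrist_force'].round(1),s['joint_pos'].round(2))
print(rot(s['tcp_rot']).as_matrix().round(3).tolist())
c=read_camera('wrist'); save(c,'w11');W=world(c);np.save('w11.npy',W)
d=np.hypot(W[...,0]-500,W[...,1]-374)
m=(W[...,2]>78)&(W[...,2]<96)&(d<140); m=cv2.morphologyEx(m.astype(np.uint8),cv2.MORPH_OPEN,np.ones((3,3)))>0
p=W[m]; r=cv2.minAreaRect(p[:,:2].astype(np.float32)); print(m.sum(),r,np.median(p[:,2]))
print(toframe(np.array([*r[0],87]),s))
```

```text
[578.6 338.1 239.5] 22.6 59.62401596060703 [0.5 0.4 0.4] [ 0.43  0.42  1.26 -0.    1.46 -2.3 ]
[[-0.004, -0.913, 0.407], [-0.002, 0.407, 0.913], [-1.0, 0.003, -0.003]]
8519 ((500.1933898925781, 374.43902587890625), (155.82086181640625, 185.69497680664062), 66.30606842041016) 85.1767533417012
[152.71998094  85.97344642   1.8421499 ]
```

View pics/w11.png

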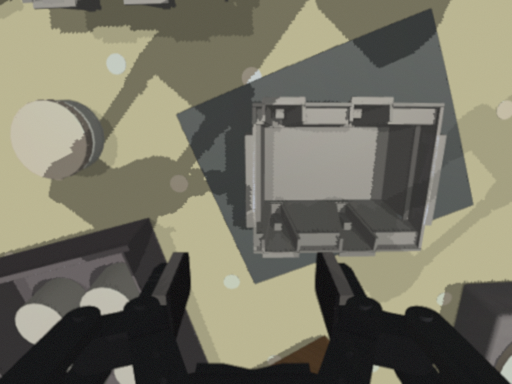

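Request:
{"api": "servo_tool", "payload": {
  "moves": [
    [55,0.8,-0.03,0.03,-0.04,0,0],
    [55,1.8,-0.03,0.03,-0.04,0,0],
    [55,2.8,-0.03,0.03,-0.04,0,0],
    [55,3.4,-0.03,0.03,-0.04,0,0],
    [55,3.6,-0.03,0.03,-0.04,0,0],
    [55,3.6,-0.03,0.03,-0.04,0,0],
    [0,3.6,-0.03,0.03,-0.04,0,0],
    [0,3.6,-0.03,0.03,-0.04,0,0],
    [0,3.6,-0.03,0.03,-0.04,0,0],
    [0,3.6,-0.03,0.03,-0.04,0,0],
    [0,3.6,-0.03,0.03,-0.04,0,0],
    [0,3.6,-0.03,0.03,-0.04,0,0]
  ],
  "squeeze": 100
}}

```text
clock: 24.15
position: [582.3, 339.5, 63.7]
tcp_rot: [0.593, -0.387, 0.591, 0.387]
wrist_force: [-0.2, -0.4, 5.4]
gripper_width: 7.8
```

Request:
{"api": "servo_tool", "payload": {
  "moves": [
    [0,-0.2,0,0,0,0,0.05],
    [0,-0.8,0,0,0,0,0.07],
    [0,-1.7,0,0,0,0,0.07],
    [0,-2.6,0,0,0,0,0.07],
    [0,-3.3,0,0,0,0,0.07],
    [0,-3.6,0,-0.2,0,0,0.07],
    [0,-3.6,0,-0.2,0,0,0.07]
  ]
}}

```text
clock: 25.02
position: [577.2, 329.2, 242.6]
tcp_rot: [0.59, -0.384, 0.594, 0.39]
wrist_force: [0.0, 0.9, -2.9]
gripper_width: 8.1
```

Run:
```python
from h import *
s=telemetry.sense(); print(s['position'].round(1), s['clock'],s['gripper_width'],s['wrist_force'].round(1),s['joint_pos'].round(2))
print(rot(s['tcp_rot']).as_matrix().round(3).tolist())
```

```text
[577.2 329.2 242.6] 25.025 8.070676881212512 [ 0.   0.9 -2.9] [ 0.41  0.41  1.27  0.01  1.46 -2.32]
[[-0.008, -0.916, 0.401], [0.004, 0.401, 0.916], [-1.0, 0.009, 0.0]]
```

Request:
{"api": "servo_tool", "payload": {
  "moves": [
    [0,0,0,-0.1,1.0,0,0],
    [0,0,0,-0.3,2.1,0,0],
    [0,0,0,-0.6,3.3,0,0],
    [0,0,0,-0.9,4.5,0,0],
    [0,0,0,-1.2,5.7,0,0],
    [0,0,-0.1,-1.5,6.9,0,0],
    [0,0,-0.1,-1.8,8.1,0,0],
    [0,0,-0.1,-2.1,9.3,0,0],
    [0,0,-0.2,-2.4,10.5,0,0],
    [0,0,-0.2,-2.7,11.7,0,0],
    [0,0,-0.2,-3.0,12.9,0,0],
    [0,0,-0.2,-3.3,14.1,0,0],
    [0,0,-0.3,-3.6,15.3,0,0],
    [0,0,-0.3,-3.9,16.5,0,0],
    [0,0,-0.3,-4.2,17.7,0,0],
    [0,0,-0.31,-4.4,18.9,0,0],
    [0,0,-0.31,-4.43,20.1,0,0],
    [0,0,-0.31,-4.43,21.3,0,0],
    [0,0,-0.31,-4.43,22.3,0,0],
    [0,0,-0.31,-4.43,22.4,0,0]
  ]
}}

```text
clock: 27.52
position: [501.5, 120.8, 239.9]
tcp_rot: [-0.388, -0.586, -0.395, 0.592]
wrist_force: [0.7, 0.4, -1.5]
gripper_width: 8.1
```

```bash
cat >> h.py <<'E'
def dtool(s,dw): return rot(s['tcp_rot']).inv().apply(np.array(dw,float))/50
E
python3 - <<'E'
from h import *
s=telemetry.sense(); print(s['position'].round(1), s['clock'],s['gripper_width'],s['wrist_force'].round(1),s['joint_pos'].round(2))
print(rot(s['tcp_rot']).as_matrix().round(3).tolist())
c=read_camera('wrist'); save(c,'w12');W=world(c);np.save('w12.npy',W)
E
```

```text
[501.5 120.8 239.9] 27.525 8.064722585918734 [ 0.7  0.4 -1.5] [0.1  0.19 1.6  0.01 1.36 0.49]
[[-0.014, 0.922, -0.387], [0.004, -0.387, -0.922], [-1.0, -0.014, 0.002]]
```

View pics/w12.png

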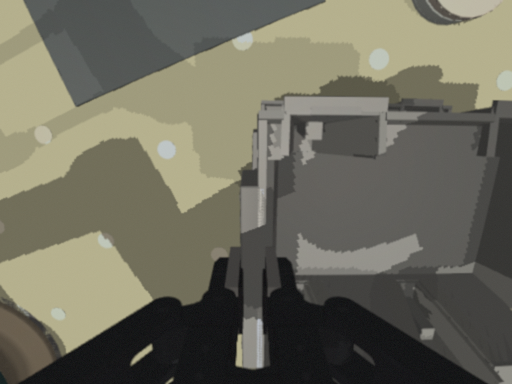

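Run:
```python
from h import *
s=telemetry.sense()
W=np.load('w12.npy'); T=rot(s['tcp_rot']).inv().apply((W-s['position']).reshape(-1,3)).reshape(W.shape)
m=(T[...,0]>-32)&(T[...,0]<-10)&(T[...,1]>-20)&(T[...,1]<140)&(T[...,2]<0)&(T[...,2]>-110)
u8=cv2.morphologyEx(m.astype(np.uint8),cv2.MORPH_OPEN,np.ones((3,3)))>0
p=T[u8]; print(len(p),p.min(0),p.max(0))
# outer edge vs tool y
for a in range(-10,110,8):
    q=p[(p[:,1]>a)&(p[:,1]<a+8)]
    if len(q): 
        e=q[:,2].min(); top=q[q[:,2]<e+4]; print(a,e.round(1),np.median(top[:,0]).round(1))
# end slab edge
q=p[(abs(p[:,1])<4)]; print('slab', np.percentile(q[:,2],[0,1,2,5]), np.median(q[:,0]))
b=p[(p[:,2]>-45)&(p[:,2]<-20)]; print('slab y range',np.percentile(b[:,1],[1,50,99]), np.median(b[:,0]))
f=(T[...,0]>40)&(T[...,0]<75)&(T[...,1]>30)&(T[...,1]<110)&(abs(T[...,2])<40); F=T[f]; A=np.c_[F[:,1:],np.ones(len(F))]
x=np.linalg.lstsq(A,F[:,0],rcond=None)[0]; print('floor slope in tool y,z',x,len(F))
G=W[f]; print('floor world z',np.median(G[:,2]))
```

```text
14721 [-31.96442588 -18.26110031 -79.35972045] [-1.00003688e+01  1.02686937e+02 -3.18577929e-02]
-10 -47.1 -21.5
-2 -74.7 -22.4
6 -79.1 -22.1
14 -79.1 -22.2
22 -79.2 -22.2
30 -79.3 -22.2
38 -79.4 -22.1
46 -79.1 -21.9
54 -74.4 -22.1
62 -74.5 -22.1
70 -74.6 -22.1
78 -74.5 -22.1
86 -79.3 -21.7
94 -79.3 -21.3
102 -71.9 -12.9
slab [-74.62977424 -73.26915403 -71.92823641 -67.91597708] -22.231255434814766
slab y range [-5.36557469 -0.24156949  4.52650243] -22.242870320190406
floor slope in tool y,z [ 4.25173113e-03 -1.27362531e-04  5.87135526e+01] 13234
floor world z 180.2794790988478
```

Request:
{"api": "servo_tool", "payload": {
  "moves": [
    [0,0.2,0.04,0.03,0.08,0,0.13],
    [0,0.6,0.05,0.03,0.08,0,0.13],
    [0,1.1,0.06,0.03,0.08,0,0.13],
    [0,1.5,0.06,0.03,0.08,0,0.13],
    [0,1.6,0.06,0.03,0.08,0,0.13],
    [0,1.6,0.06,0.03,0.08,0,0.13]
  ]
}}

```text
clock: 28.32
position: [504.3, 118.7, 161.7]
tcp_rot: [0.391, 0.592, 0.386, -0.59]
wrist_force: [0.3, 0.5, -1.3]
gripper_width: 7.8
```

```bash
cat > inhand.py <<'E'
from h import *
s=telemetry.sense(); print(s['position'].round(1), s['clock'],s['gripper_width'],s['wrist_force'].round(1))
R=rot(s['tcp_rot']).as_matrix(); print(R.round(3).tolist(),'yaw',np.degrees(np.arctan2(R[1,1],R[0,1])))
import sys
n=sys.argv[1]
c=read_camera('wrist'); save(c,n);W=world(c)
T=rot(s['tcp_rot']).inv().apply((W-s['position']).reshape(-1,3)).reshape(W.shape)
m=(T[...,0]>-32)&(T[...,0]<-10)&(T[...,1]>-20)&(T[...,1]<140)&(T[...,2]<0)&(T[...,2]>-110)
u8=cv2.morphologyEx(m.astype(np.uint8),cv2.MORPH_OPEN,np.ones((3,3)))>0
p=T[u8]
E=[]
for a in [6,14,22,30,38,46,86,94]:
    q=p[(p[:,1]>a)&(p[:,1]<a+8)]; E.append((a+4,q[:,2].min()))
E=np.array(E);k=np.polyfit(E[:,0],E[:,1],1); print('edge z',E[:,1].round(1),'slope',k[0].round(4))
b=p[(p[:,2]>-45)&(p[:,2]<-20)]; y0=np.percentile(b[:,1],[1,99]); print('slab',y0)
off=np.array([0,y0.mean()+87.5,np.median(E[:,1])+77.8])
cen=s['position']+R@off; print('centre',cen.round(1),'delta to lower',(np.array([583.04,85.07])-cen[:2]).round(1))
f=(T[...,0]>40)&(T[...,0]<75)&(T[...,1]>30)&(T[...,1]<110)&(abs(T[...,2])<40)
G=W[f]; A=np.c_[(G[:,:2]-cen[:2])@np.array([.9175,-.3978]),(G[:,:2]-cen[:2])@np.array([.3978,.9175]),np.ones(len(G))]
x=np.linalg.lstsq(A,G[:,2],rcond=None)[0]; print('floor slope ex,ey, z centre',x.round(4))
E
python3 inhand.py w13
python3 - <<'E'
from h import *
for n in ['side','scene']:
    a=read_camera(n)['image'][:,:,::-1]
    b=a[110:240,160:320] if n=='side' else a[110:240,210:370]
    cv2.imwrite('pics/%s13z.png'%n,cv2.resize(b,None,fx=4,fy=4,interpolation=cv2.INTER_CUBIC))
E
```

```text
[504.3 118.7 161.7] 28.325 7.813894092945443 [ 0.3  0.5 -1.3]
[[0.007, 0.918, -0.397], [-0.003, -0.397, -0.918], [-1.0, 0.008, 0.0]] yaw -23.400524057637973
edge z [-79.2 -79.3 -79.3 -79.4 -79.5 -79.2 -79.5 -79.5] slope -0.0022
slab [-5.16568092  4.73192589]
centre [585.1  85.5 162.4] delta to lower [-2.  -0.4]
floor slope ex,ey, z centre [ 3.50000e-03 -0.00000e+00  1.03665e+02]
```

View pics/side13z.png

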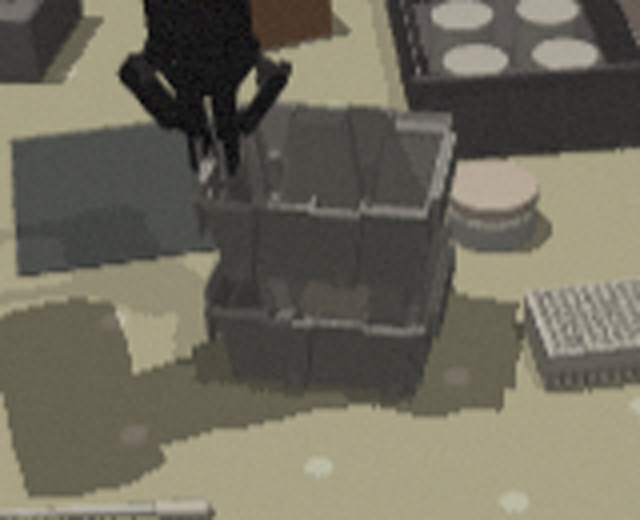

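View pics/scene13z.png

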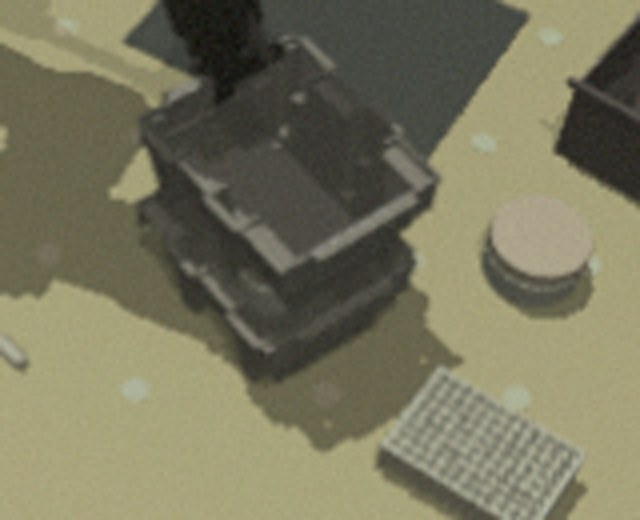

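Request:
{"api": "servo_tool", "payload": {
  "moves": [
    [0,0.1,-0.03,0.02,0,0,-0.03],
    [0,0.25,-0.03,0.02,0,0,-0.03],
    [0,0.35,-0.03,0.02,0,0,-0.03],
    [0,0.4,-0.03,0.02,0,0,-0.03],
    [0,0.45,-0.03,0.02,0,0,-0.03],
    [0,0.5,-0.03,0.02,0,0,-0.03],
    [0,0.5,-0.03,0.02,0,0,-0.03]
  ]
}}

```text
clock: 29.35
position: [502.8, 118.2, 136.8]
tcp_rot: [0.389, 0.592, 0.387, -0.59]
wrist_force: [-0.2, -0.2, -2.3]
gripper_width: 8.1
```

```bash
python3 inhand.py w14
```

```text
[502.8 118.2 136.8] 29.35 8.117649774696085 [-0.2 -0.2 -2.3]
[[0.004, 0.917, -0.398], [-0.002, -0.398, -0.917], [-1.0, 0.004, 0.0]] yaw -23.442458185333592
edge z [-79.3 -79.3 -79.4 -79.4 -79.5 -79.2 -79.5 -79.2] slope 0.0
slab [-5.20168342  4.71193088]
centre [583.5  84.9 137.1] delta to lower [-0.4  0.2]
floor slope ex,ey, z centre [6.00000e-04 3.00000e-04 7.84711e+01]
```

Request:
{"api": "servo_tool", "payload": {
  "moves": [
    [0,0.04,0,0,0,0,0],
    [0,0.08,0,0,0,0,0],
    [0,0.1,0,0,0,0,0],
    [0,0.12,0,0,0,0,0],
    [0,0.12,0,0,0,0,0]
  ]
}}

```text
clock: 30.02
position: [502.9, 118.3, 131.0]
tcp_rot: [0.389, 0.592, 0.387, -0.59]
wrist_force: [0.0, -0.4, -1.0]
gripper_width: 8.0
```

```bash
python3 inhand.py w15
```

```text
[502.9 118.3 131. ] 30.025 8.022090575780895 [ 0.  -0.4 -1. ]
[[0.004, 0.917, -0.398], [-0.002, -0.398, -0.917], [-1.0, 0.004, -0.0]] yaw -23.43760590796307
edge z [-79.2 -79.3 -79.3 -79.4 -79.5 -79.2 -79.5 -79.1] slope -0.0001
slab [-5.23903207  4.69404284]
centre [583.6  84.9 131.4] delta to lower [-0.5  0.1]
floor slope ex,ey, z centre [1.40000e-03 1.00000e-04 7.27724e+01]
```

Request:
{"api": "servo_tool", "payload": {
  "moves": [
    [0,0.01,0,0,0,0,0],
    [0,0.02,0,0,0,0,0],
    [0,0.03,0,0,0,0,0],
    [0,0.03,0,0,0,0,0]
  ]
}}

```text
clock: 30.58
position: [502.9, 118.4, 130.6]
tcp_rot: [0.389, 0.592, 0.387, -0.59]
wrist_force: [-2.8, 0.3, 8.2]
gripper_width: 8.0
```

Request:
{"api": "servo_tool", "payload": {
  "moves": [
    [15,0,0,0,0,0,0],
    [30,0,0,0,0,0,0],
    [45,0,0,0,0,0,0],
    [50,0,0,0,0,0,0],
    [50,-0.3,0,0,0,0,0],
    [50,-1.0,0,0,0,0,0],
    [50,-2.0,0.2,0,0,0,0],
    [60,-2.8,1.0,0.1,0,0,0],
    [70,-3.2,1.8,0.1,0,0,0],
    [70,-3.2,1.8,0.1,0,0,0]
  ]
}}

```text
clock: 31.82
position: [586.2, 76.8, 292.4]
tcp_rot: [0.39, 0.594, 0.385, -0.589]
wrist_force: [-0.9, 0.5, 0.1]
gripper_width: 69.7
```

Run:
```python
from h import *
s=telemetry.sense(); print(s['position'].round(1), s['clock'],s['gripper_width'],s['wrist_force'].round(1),s['joint_pos'].round(2))
R=rot(s['tcp_rot']).as_matrix(); print(R.round(3).tolist())
c=read_camera('wrist'); save(c,'w16');W=world(c);np.save('w16.npy',W)
d=np.hypot(W[...,0]-583,W[...,1]-85)
m=(W[...,2]>144)&(W[...,2]<164)&(d<140); m=cv2.morphologyEx(m.astype(np.uint8),cv2.MORPH_OPEN,np.ones((3,3)))>0
p=W[m]; r=cv2.minAreaRect(p[:,:2].astype(np.float32)); print(m.sum(),r,np.median(p[:,2]),p[:,2].max())
f=(abs(W[...,2]-73)<6)&(d<60); G=W[f]; A=np.c_[G[:,:2]-[583,85],np.ones(len(G))]; print('floor',np.linalg.lstsq(A,G[:,2],rcond=None)[0])
for n in ['side','scene']:
    c=read_camera(n); save(c,n+'16'); a=c['image'][:,:,::-1]
    b=a[110:240,160:320] if n=='side' else a[110:240,210:370]
    cv2.imwrite('pics/%s16z.png'%n,cv2.resize(b,None,fx=4,fy=4,interpolation=cv2.INTER_CUBIC))
    W=world(c); d=np.hypot(W[...,0]-583,W[...,1]-85)
    for lo,hi in [(145,164),]:
        m=(W[...,2]>lo)&(W[...,2]<hi)&(d<120); print(n,cv2.minAreaRect(W[m][:,:2].astype(np.float32)))
    d=np.hypot(W[...,0]-399.5,W[...,1]+252)
    m=(W[...,2]>38)&(W[...,2]<52)&(d<70); print(n,m.sum(),cv2.minAreaRect(W[m][:,:2].astype(np.float32)),np.median(W[m][:,2]))
```

```text
[586.2  76.8 292.4] 31.825 69.73195102773795 [-0.9  0.5  0.1] [ 0.01  0.27  1.37 -0.    1.5   0.43]
[[0.01, 0.917, -0.399], [-0.002, -0.399, -0.917], [-1.0, 0.01, -0.002]]
9927 ((583.59423828125, 84.66278076171875), (155.58241271972656, 185.10411071777344), 66.24486541748047) 152.16137308060775 156.6521106344401
floor [-2.66296779e-03 -5.73209768e-03  7.26397200e+01]
side ((584.69970703125, 85.69551849365234), (160.99327087402344, 185.3662109375), 66.46566772460938)
side 419 ((398.3218994140625, -253.26475524902344), (67.99781799316406, 46.861854553222656), 14.203736305236816) 42.52970885759606
scene ((584.7493286132812, 83.54435729980469), (155.1282501220703, 188.32200622558594), 66.75059509277344)
scene 315 ((401.3874816894531, -252.17152404785156), (68.62203216552734, 47.583778381347656), 11.207358360290527) 41.93784005098805
```

View pics/side16z.png

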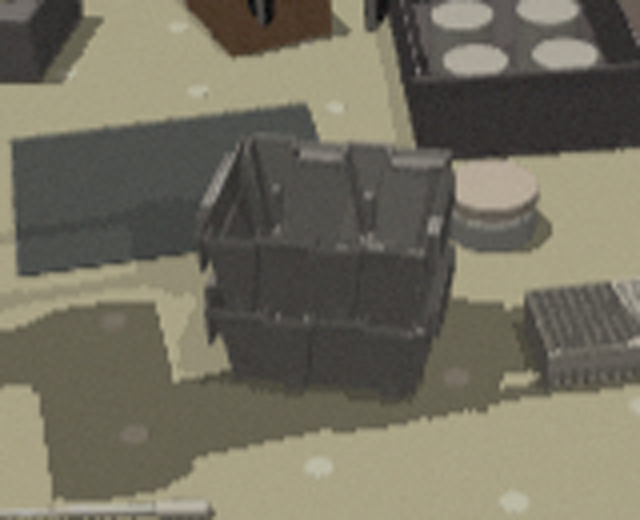

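View pics/w16.png

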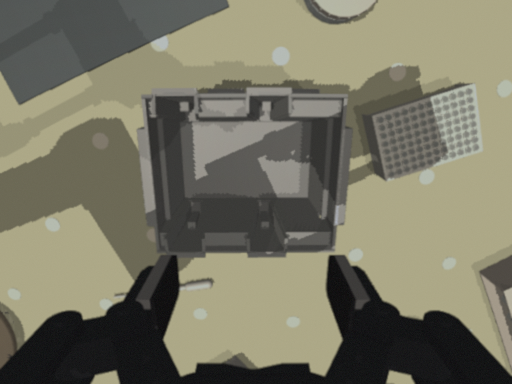

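View pics/scene16z.png

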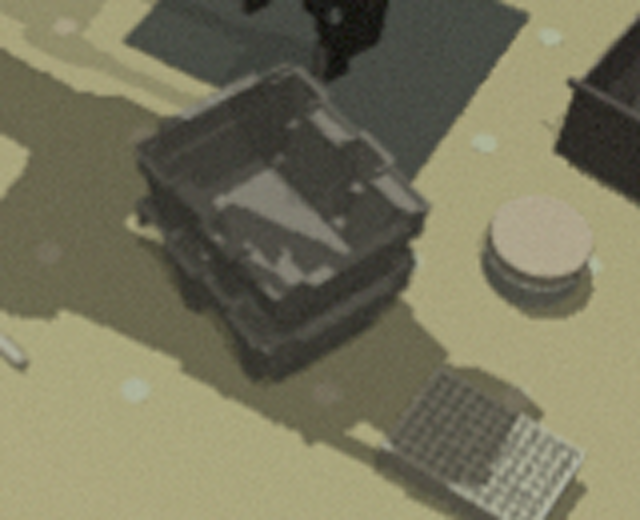

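Request:
{"api": "servo_tool", "payload": {
  "moves": [
    [85,0,-0.05,0.4,0.5,0,0],
    [85,0.1,-0.1,1.2,1.5,0,0],
    [85,0.4,-0.2,2.2,2.6,0,0],
    [85,0.8,-0.4,3.2,3.8,0,0],
    [85,1.2,-0.5,4.2,4.9,0,0],
    [85,1.5,-0.6,5.2,6.0,0,0],
    [85,1.6,-0.7,6.2,6.75,0,0],
    [85,1.6,-0.8,7.1,6.75,0,0],
    [85,1.6,-0.8,7.52,6.75,0,0],
    [85,1.6,-0.8,7.52,6.75,0,0]
  ]
}}

```text
clock: 33.22
position: [395.6, -250.8, 209.2]
tcp_rot: [0.077, 0.704, 0.076, -0.702]
wrist_force: [0.8, -0.4, 0.3]
gripper_width: 85.3
```

Run:
```python
from h import *
s=telemetry.sense(); print(s['position'].round(1), s['clock'],s['gripper_width'],s['joint_pos'].round(2))
R=rot(s['tcp_rot']).as_matrix(); print(R.round(3).tolist(),np.degrees(np.arctan2(R[1,1],R[0,1])))
c=read_camera('wrist'); save(c,'w17');W=world(c)
d=np.hypot(W[...,0]-400,W[...,1]+252)
m=(W[...,2]>36)&(W[...,2]<52)&(d<60); p=W[m]; r=cv2.minAreaRect(p[:,:2].astype(np.float32)); print(m.sum(),r,np.median(p[:,2]))
print(toframe(np.array([*r[0],44]),s), dtool(s,[r[0][0]-s['position'][0],r[0][1]-s['position'][1],16-s['position'][2]]))
```

```text
[ 395.6 -250.8  209.2] 33.225 85.31406677127907 [-0.71  0.13  1.76  0.    1.25  0.64]
[[0.003, 0.215, -0.977], [-0.0, -0.977, -0.215], [-1.0, 0.001, -0.003]] -77.55960384527509
3211 ((398.2370910644531, -251.19752502441406), (68.60535430908203, 46.135711669921875), 13.290776252746582) 42.815671179818885
[165.20907425   0.7855147   -2.02265231] [ 3.86417903  0.01512729 -0.03890172]
```

View pics/w17.png

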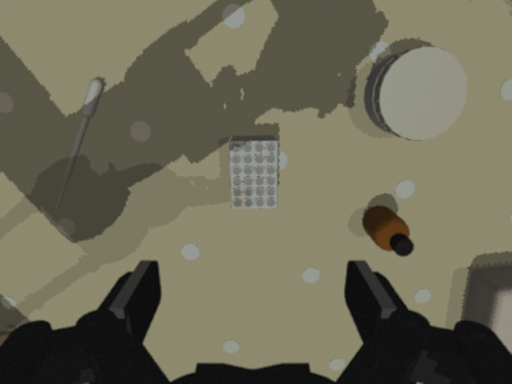

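Request:
{"api": "servo_tool", "payload": {
  "moves": [
    [85,1.0,0.015,-0.04,-0.1,0,0],
    [85,2.0,0.015,-0.04,-0.1,0,0],
    [85,3.0,0.015,-0.04,-0.1,0,0],
    [85,3.7,0.015,-0.04,-0.1,0,0],
    [85,3.96,0.015,-0.04,-0.1,0,0],
    [85,3.96,0.015,-0.04,-0.1,0,0],
    [36,3.96,0.015,-0.04,-0.1,0,0],
    [36,3.96,0.015,-0.04,-0.1,0,0],
    [36,3.96,0.015,-0.04,-0.1,0,0],
    [36,3.96,0.015,-0.04,-0.1,0,0],
    [36,3.96,0.015,-0.04,-0.1,0,0]
  ],
  "squeeze": 35
}}

```text
clock: 34.65
position: [400.6, -252.3, 12.9]
tcp_rot: [0.083, 0.704, 0.081, -0.7]
wrist_force: [0.1, 0.5, 7.5]
gripper_width: 45.6
```

Request:
{"api": "servo_tool", "payload": {
  "moves": [
    [36,-0.3,0,0,0,0,0],
    [36,-1.1,0,0,0,0,0],
    [36,-2.2,-0.1,-0.1,0,0,0],
    [36,-3.2,-0.5,-0.5,-0.5,0,0],
    [36,-4.0,-1.1,-1.0,-1.5,0,0],
    [36,-4.6,-1.9,-1.7,-2.6,0,0],
    [36,-4.7,-2.7,-2.4,-3.7,0,0],
    [36,-4.7,-3.5,-3.1,-4.8,0,0],
    [36,-4.7,-4.3,-3.8,-5.9,0,0],
    [36,-4.7,-5.1,-4.5,-6.65,0,0],
    [36,-4.7,-5.6,-5.0,-6.65,0,0],
    [36,-4.7,-5.72,-5.11,-6.65,0,0],
    [36,-4.7,-5.72,-5.11,-6.65,0,0],
    [36,-4.7,-5.72,-5.11,-6.65,0,0]
  ]
}}

```text
clock: 36.4
position: [580.7, 84.8, 246.9]
tcp_rot: [0.389, 0.592, 0.386, -0.591]
wrist_force: [0.2, -0.3, -0.5]
gripper_width: 45.7
```

Run:
```python
from h import *
s=telemetry.sense(); print(s['position'].round(1), s['clock'],s['gripper_width'],s['wrist_force'].round(1),s['joint_pos'].round(2))
R=rot(s['tcp_rot']).as_matrix(); print(R.round(3).tolist(),np.degrees(np.arctan2(R[1,1],R[0,1])))
c=read_camera('wrist'); save(c,'w18')
print(dtool(s,[583.6-s['position'][0],84.7-s['position'][1],86-s['position'][2]]))
```

```text
[580.7  84.8 246.9] 36.4 45.685188482180386 [ 0.2 -0.3 -0.5] [ 0.03  0.28  1.45 -0.    1.4   0.44]
[[0.003, 0.917, -0.399], [-0.002, -0.399, -0.917], [-1.0, 0.004, 0.001]] -23.510098326879383
[ 3.21845185  0.04173    -0.02427944]
```

View pics/w18.png

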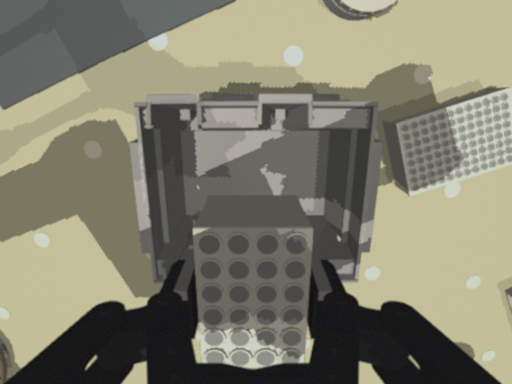

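Request:
{"api": "servo_tool", "payload": {
  "moves": [
    [36,0.5,0.04,-0.05,0,0,0],
    [36,1.2,0.04,-0.06,0,0,0],
    [36,2.0,0.04,-0.06,0,0,0],
    [36,2.6,0.04,-0.06,0,0,0],
    [36,3.0,0.04,-0.06,0,0,0],
    [36,3.14,0.04,-0.06,0,0,0],
    [36,3.18,0.04,-0.06,0,0,0],
    [36,3.2,0.04,-0.06,0,0,0],
    [36,3.2,0.04,-0.06,0,0,0]
  ]
}}

```text
clock: 37.58
position: [585.6, 87.7, 87.7]
tcp_rot: [0.39, 0.592, 0.386, -0.59]
wrist_force: [0.3, 0.1, -0.6]
gripper_width: 45.8
```

Still hanging (‑0.6 N). Lower in small steps.

Request:
{"api": "servo_tool", "payload": {
  "moves": [
    [36,0.02,0,0,0,0,0],
    [36,0.03,0,0,0,0,0],
    [36,0.03,0,0,0,0,0]
  ]
}}

```text
clock: 37.95
position: [585.5, 87.7, 86.2]
tcp_rot: [0.389, 0.592, 0.387, -0.59]
wrist_force: [-0.4, -0.7, 5.9]
gripper_width: 45.3
```

Request:
{"api": "servo_tool", "payload": {
  "moves": [
    [50,0,0,0,0,0,0],
    [58,0,0,0,0,0,0],
    [66,0,0,0,0,0,0],
    [66,0,0,0,0,0,0],
    [66,-0.3,0,0,0,0,0],
    [66,-1.0,0,0,0,0,0],
    [66,-2.0,0,0,0,0,0],
    [66,-3.2,0,0,0,0,0],
    [66,-4.2,0,0,0,0,0],
    [66,-4.2,0,0,0,0,0]
  ]
}}

```text
clock: 39.2
position: [586.6, 88.1, 301.8]
tcp_rot: [0.391, 0.596, 0.385, -0.587]
wrist_force: [-0.3, -0.0, 0.4]
gripper_width: 66.1
```

Run:
```python
from h import *
s=telemetry.sense(); print(s['position'].round(1), s['clock'],s['gripper_width'],s['wrist_force'].round(1))
c=read_camera('wrist'); save(c,'w19');W=world(c)
d=np.hypot(W[...,0]-583,W[...,1]-85)
m=(W[...,2]>144)&(W[...,2]<164)&(d<140); m=cv2.morphologyEx(m.astype(np.uint8),cv2.MORPH_OPEN,np.ones((3,3)))>0
p=W[m]; r=cv2.minAreaRect(p[:,:2].astype(np.float32)); print('upper rim',r,np.median(p[:,2]))
m=(W[...,2]>110)&(W[...,2]<126)&(d<55); p=W[m]; r2=cv2.minAreaRect(p[:,:2].astype(np.float32)); A=np.c_[p[:,:2]-p[:,:2].mean(0),np.ones(len(p))]
print('block',r2,np.linalg.lstsq(A,p[:,2],rcond=None)[0])
for n in ['side','scene']:
    c=read_camera(n); save(c,n+'19'); a=c['image'][:,:,::-1]
    b=a[110:240,160:320] if n=='side' else a[110:240,210:370]
    cv2.imwrite('pics/%s19z.png'%n,cv2.resize(b,None,fx=4,fy=4,interpolation=cv2.INTER_CUBIC))
```

```text
[586.6  88.1 301.8] 39.2 66.13440271124894 [-0.3 -0.   0.4]
upper rim ((583.15234375, 84.59346008300781), (156.30686950683594, 185.2674102783203), 66.2258529663086) 152.11048601809267
block ((584.1611938476562, 85.01248168945312), (107.75032043457031, 48.472347259521484), 62.82487487792969) [-7.36303643e-03 -1.18221344e-02  1.16226430e+02]
```

View pics/w19.png

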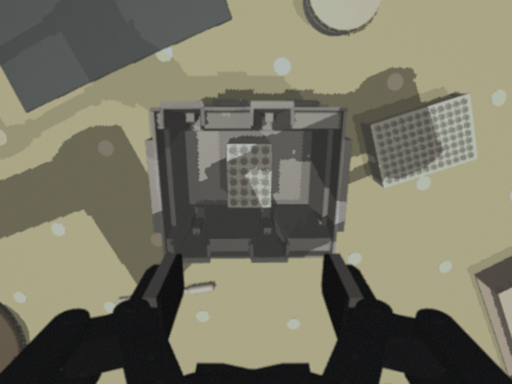

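View pics/side19.png

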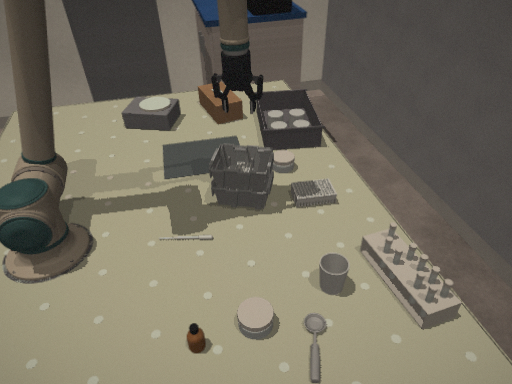

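View pics/side19z.png

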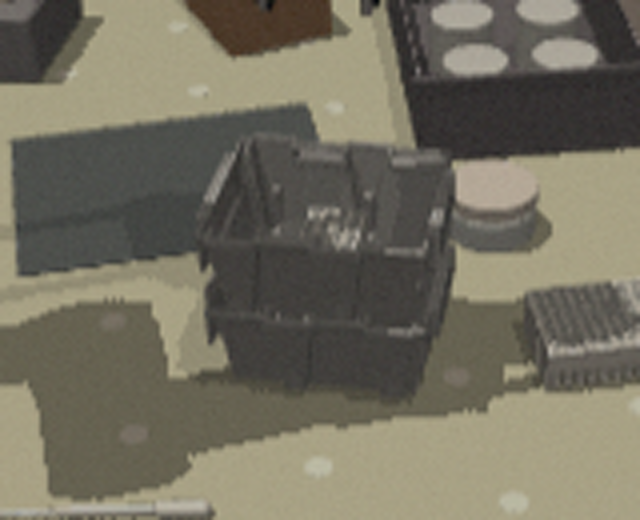

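```bash
python3 -c "
from cell import env, telemetry
print(env.job_done(), telemetry.sense()['clock'])"
```

```text
the job is handed in; nothing more can be done
the job is handed in; nothing more can be done
```

The job is done and handed in at about 39 s of the 72 s allowed; the cell reports no verdict.

- **What I did:** I set the upper tote on the mat and stood the jar in the lower tote. Then I set the upper tote back on it turned end for end, and laid the 24-well block on its floor.
- **Upper tote:** My last wrist picture puts its rim centre at (583.2, 84.6) mm and yaw -23.8°. The lower tote was last measured at (583.0, 85.1) mm and -23.4°, before stacking. From the gripper height at contact, its underside sits about 70 mm up.
- **Well block:** It lies near the middle of the tote floor. Its top is at about 116 mm, against 117 mm expected.
- **Jar:** It was last seen upright at the centre of the lower tote just before stacking. The upper tote hides it now, so I could not check it again.
- **Everything else:** The other items look unmoved in the last picture, judged by eye.
- **What went wrong:**
  - On the first lift the lower tote jammed and came up with the upper one, twice. I shook it loose close to the table, and it dropped back and landed upright, about 3 mm from where it had been. I measured it again before stacking.
  - The program's automatic outline of the block in the last picture came out too long (108 mm instead of 68) because it took in part of the tote wall. I judged its placement from its height and the picture instead.

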